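# Hold the reference tile flush on the colour meter's tilted port

## Robot

A 6-joint arm with a two-finger parallel gripper is mounted at the origin on the work surface; the furniture and walls round the work are solid. World frame = base frame: x ahead of the robot, y to its left, z up, the work surface at z = 0. Lengths are in m, angles in rad, forces in N, time in s.
With the tool pointing down it reaches from about 0.35 to 0.875 m from the base axis. Payload 4.2 kg.
Tool frame: the origin (TCP) lies on the centre line of the jaws, within the pads' length; the fingertips stand 11 mm ahead of it and the grasp point (between the pads) lies 8 mm behind it; z points along the fingers, y is the line along which they close (so a half turn about z gives the same grasp; the last joint's range is limited). The gripper opens to 85 mm and grips with 20 to 120 N. Pads are 22 mm wide; open, the fingers measure 114 mm over their backs; the gripper's body (76 mm by 85 mm) begins 54 mm behind the grasp point. The pads swing forward as they close: fully open they stand 13 mm farther back than shut.
Start: joints at [1.38, 0.385, 0.008, 0, -1.194, -0.259], TCP at [0.272, 0.563, 0.242] pointing down, gripper open.
Joint ranges: [-3.14, 3.14], [-1.21, 2.06], [-1.07, 1.41], [-3.16, 2.05], [-2.99, -0.16], [-3.1, 3.1]. Speed limits (rad/s): [2.79, 2.79, 3.14, 3.14, 3.14, 3.14].

## Interface

Orientations are given as a unit quaternion [x, y, z, w].
In Python, from station import status, snapshot, get_calibration, order gives the robot as it stands.
- The arm moves only by the tool servo_tool, never from a script. Its argument "moves" is a list of rows, each a list of 7 numbers: the shift along the tool's x, y, z in mm, then the turn, a rotation vector about the tool's x, y, z in degrees, then the opening, from 0 (shut) to 1 (fully open). In form: [[x, y, z, rx, ry, rz, gripper], ...]. A call has 1 to 10 rows; each row shifts and turns the commanded pose from where the row before left it, along the tool's axes as they then stand; what a row does not reach is not made up. A row lasts 1/12 s, in which the tool goes at most 41.7 mm and 7.16 degrees, less where a joint would pass 70% of its speed; a pose out of reach is approached as far as the arm can. A call is refused whole if a number of a shift passes 41.7 or a number of a turn 7.16, either way. A call with a gripper value outside its range is refused whole. The fingers move at their own pace and stop on an object; the grip force is fixed at half the most. Time passes only in rows, so rows that do not move let the fingers close. It gives the time, the measured TCP pose, the force, the opening and the grip force at its end, in the units of the state.
- status.state(): the state, without advancing time (a new reading comes with each control period).
- snapshot(name): name is "scene" or "top" or "wrist"; returns the picture (384x512x3 uint8, red, green, blue); there is no depth.
- get_calibration(name): a dict with "camera_matrix" (3x3 intrinsics, pixels), "position" and "attitude" of the camera in the world; the wrist camera has in their place "tool_from_camera" (4x4, takes a point from camera to tool coordinates, whose origin is the TCP and whose axes are the flange's). Camera axes: x right, y down, z forward; pixel columns grow to the right and rows downward; lengths in m; the calibration is good to about 2 mm. A picture is of the moment at which its call begins: read the wrist's pose just before it. get_calibration takes no time and is no camera call.
- order.finish_job(): hands the job in; it is judged then, once.
The state is a dict: "clock": time; "qpos": joint angles; "joint_velocities": joint speeds; "effort": joint torques, N m; "tcp_pos": TCP position; "orientation": TCP orientation; "force": force on the tool from outside, world axes, zero at the start; "torque": the same for the moment, N m; "opening": opening from 0.0 (shut) to 1.0 (fully open); "grip_force": force on a finger pad.
Only numpy, scipy, OpenCV 4.12 (cv2) and the standard library are available. Lean on these libraries where they do the work, as an engineer would, in place of code of your own. Each camera call takes 0.05 s, during which the arm holds its last target. There are 200 camera calls.

## Task

Calibrate the colour meter: lift the dust cover of its tilted measuring head by the tab and swing it gently all the way back against its stop, then take the reference tile out of its tray by the grip bar and bring it, white face down, gently down onto the port, centred. Tilt the tile to match the sloping port plate and finish while still holding it there by the grip bar, pressed lightly and flush against the plate (the meter reads while you hold; do not let go). Do not bump the head out of its tilt, and leave the dish, the dye bottle and the vial where they are.

Things in the scene. Friction and masses are not known exactly. Their poses are not given: they have to be found in the camera images.
- meter: colour meter, fixed to the bench: white base 200x140x32 mm, two upright cheeks with black clamp knobs (162 mm over knobs). Origin under the base centre; -x is its front (keypad, cover tab, low end of slope), y along the head's tilt axis, 92 mm up. The 102 mm wide head between the cheeks is clamped at 0.35 to 0.66 rad from level, facing up and to the front; it slips only above 8 N m
- head: the meter's tilted measuring head (cover included), origin on its tilt axis; x up the slope, y level along the tilt axis, z square out of its face. An aluminium port plate 66 (x) x 60 (y) mm stands 5 mm proud of the grey face, with a dark round window 26 mm across at its centre. The head reaches 44 mm down and 68 mm up the slope from that centre
- port (a point): centre of the port plate's top face (middle of the window), 53.5 mm above the tilt axis along z and 8 mm down the slope; axes as the head: z is the outward normal of the sloping plate
- cover (a joint): angle of the dust cover from the head's face, rad: 0 closed (its outer side 15 mm above the face, over the port), 2.1 at its stop; may start ajar up to 0.25. The hinge is stiff (0.08 N m) so the cover stays where it is left
- cover_hinge (a point): on the cover's hinge axis, at the upper end of the head: 60 mm up the slope from the port centre, 4 mm above the level of the port plate's top. Axis along the meter's y. The frame turns with the cover: x from tab to hinge, z out of its outer side
- cover_tab (a point): grip point in the cover's finger tab, 120 mm from the hinge axis. The cover is a grey panel 84 mm wide ending 98 mm from the hinge; the black tab, 16 mm wide (y), 8 mm thick, runs on to 131 mm, free on all sides. Axes turn with the cover: -x outward along the tab, y along the hinge. Opening takes the tab from the front up and over to the back
- tile: reference tile, about 0.16 kg: white face 68x60 mm on the underside of a grey frame 74 (x) x 66 (y) mm, 10 mm thick in all; on its back a black grip bar along x: 44 mm long (x), 14 mm thick (y), from 10 to 42 mm above the white face. Origin at the centre of the white face, z up through the bar; starts face down in the tray
- tray: white open tray 94 (x) x 86 (y) mm fixed to the bench, floor 5 mm thick, rim 9 mm high; origin under its centre on the bench. Meter and tray may be on either side of the bench
- dish: closed petri dish, 94 mm across, 16 mm high, loose between meter and tray; origin under its centre. Leave alone
- dye_bottle: small bottle with black cap, 34 mm across, 62 mm high, loose; origin under its centre. Leave alone
- vial: small white vial, 21 mm across, 45 mm high, loose; origin under its centre. Leave alone
There are look-alikes about, which are no part of the job. What is shaped like the tile but orange or purple is not meant.

How it is judged:
On the way, in this order (a step that is already met when the one before it is completed fails the run):
1. the dust cover is swung back to its stop (value of joint cover above 2 rad), for 0.2 s.
2. the tile is lifted clear of its tray (z of tile in the frame of tray above 0.04 m and contact force between tile and the fingers above 1 N), for 0.2 s.
At the end, for the whole second after the job is handed in: Cover at its stop (over 2.0 rad); tile held in the fingers (over 2 N), still, white face flush on the port plate: within 0.05 rad of its slope, 2.5 mm of its surface and 10 mm of the port centre along and across, pressed on it with 2 to 30 N (value of joint cover above 2 rad and angle between the z axis of tile and the z axis of port, either way round below 0.05 rad and z of tile in the frame of port between -0.003 and 0.0025 m and x of tile in the frame of port between -0.01 and 0.01 m and y of tile in the frame of port between -0.01 and 0.01 m and contact force between tile and head between 2 and 30 N and contact force between tile and the fingers above 2 N and linear speed of tile below 0.02 m/s); the arm keeps its last pose, push and grip.
It fails at once if the cover is flung (over 3 rad/s) (velocity of joint cover above 3 rad/s or velocity of joint cover below -3 rad/s).
It fails at once if the tile is banged onto the port plate (over 150 N) (contact force between tile and head above 150 N).
It fails at once if the head is bumped out of its tilt (port moved 6 mm) (distance of port from where it was at the start of the episode above 0.006 m).
It fails at once if a bystander is shifted by more than 30 mm (distance of any of dish, dye_bottle, vial from where it was at the start of the episode above 0.03 m).
It also fails if it takes over 72 s, if anything falls off the work surface, if the arm or the gripper's body presses on something with over 40 N, if the wrist force passes 120 N, or if a joint passes its speed limit or range.

## Working session

There is one attempt and no reset: what is moved stays moved. The work goes in short steps, Python scripts to look and compute and a tool call to move; the robot and the scene stay as the last step left them, time stands still between calls to the robot, and variables do not carry over. Pictures are saved under pics/ and viewed, at most 10 in all, crops included, and the job is handed in when it is done.

Besides the shell and the picture viewer there is one more tool, called by a JSON object that holds its "method" and its "body", one argument or row to a line. servo_tool: Moves the arm, as the interface text tells. Its arguments: {"type":"object","properties":{"moves":{"type":"array"}},"required":["moves"]}

```bash
mkdir -p pics; ls
python3 - <<'E'
from station import status, snapshot, get_calibration
import cv2,numpy as np
s=status.state();print({k:np.round(v,3).tolist() for k,v in s.items()})
for n in("scene","top"):
    im=snapshot(n);cv2.imwrite(f"pics/{n}0.png",im[:,:,::-1]);
    c=get_calibration(n);print(n,c)
print(get_calibration("wrist"))
a=cv2.imread("pics/scene0.png");b=cv2.imread("pics/top0.png")
E
```

```text
pics
{'clock': 0.0, 'qpos': [1.38, 0.386, 0.007, -0.0, -1.194, -0.259], 'joint_velocities': [0.002, -0.001, 0.0, 0.001, -0.001, -0.001], 'effort': [0.001, -39.229, 18.84, 4.186, -0.005, -0.0], 'tcp_pos': [0.271, 0.562, 0.241], 'orientation': [0.975, -0.223, -0.0, 0.001], 'force': [-0.163, 0.015, -0.135], 'torque': [-0.013, -0.005, -0.022], 'grip_force': 0.0, 'opening': 1.003}
scene {'camera_matrix': array([[346.69042824,   0.        , 256.94554799],
       [  0.        , 346.69042824, 192.92848784],
       [  0.        ,   0.        ,   1.        ]]), 'position': array([0.15485586, 0.50471819, 0.65902309]), 'attitude': array([-0.33991234,  0.84270187, -0.38992108,  0.14924712])}
top {'camera_matrix': array([[372.8958501 ,   0.        , 257.54693774],
       [  0.        , 372.8958501 , 202.32805649],
       [  0.        ,   0.        ,   1.        ]]), 'position': array([0.4320086 , 0.03060028, 1.30214422]), 'attitude': array([ 0.71235625, -0.69870838,  0.048933  , -0.04428023])}
{'camera_matrix': array([[338.89810104,   0.        , 255.13270807],
       [  0.        , 338.89810104, 188.52286904],
       [  0.        ,   0.        ,   1.        ]]), 'tool_from_camera': array([[-5.37822675e-04, -9.65261607e-01, -2.61284788e-01,
         6.57269476e-02],
       [ 9.99999855e-01, -5.16210847e-04, -1.51344767e-04,
        -2.87146810e-04],
       [ 1.12092514e-05, -2.61284832e-01,  9.65261745e-01,
        -1.32261330e-01],
       [ 0.00000000e+00,  0.00000000e+00,  0.00000000e+00,
         1.00000000e+00]])}
```

View pics/scene0.png

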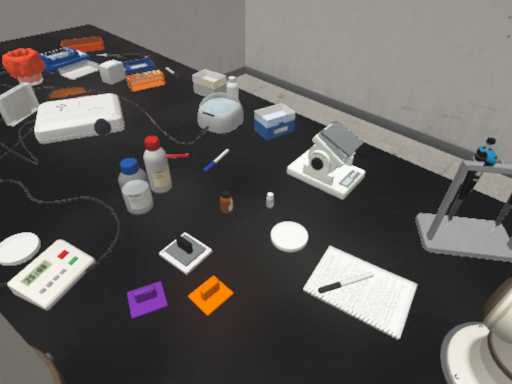

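View pics/top0.png

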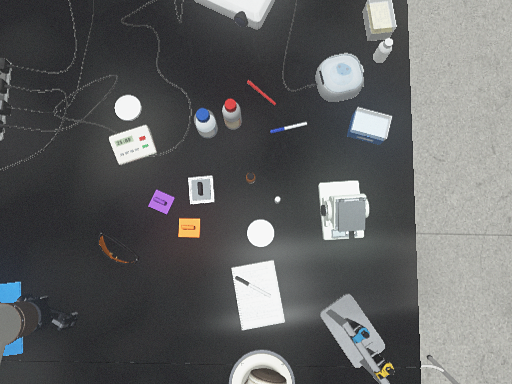

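The scene view shows the white tray with the grey tile and black bar at (186,250), and the meter at (327,165) with its keypad at (350,178). The top view shows the tray at (201,189) and the meter at (343,210) with its tab at (352,235), facing the robot.
Things that could be taken for the tile in the top view: purple (161,201), orange (189,228), and grey in the white tray (201,189). I choose the grey one. For the meter: the calculator (132,145) and the white box (235,5) are not it; the one with cheeks and knobs (343,210) is.

```bash
cat > h.py <<'E'
import numpy as np,cv2
from scipy.spatial.transform import Rotation as R
from station import status,snapshot,get_calibration
def cam(n,s=None):
    c=get_calibration(n);K=c["camera_matrix"]
    if n!="wrist": return K,R.from_quat(c["attitude"]).as_matrix(),c["position"]
    s=s or status.state();T=c["tool_from_camera"];A=R.from_quat(s["orientation"]).as_matrix()
    return K,A@T[:3,:3],A@T[:3,3]+s["tcp_pos"]
def ray(C,px):
    K,A,p=C;px=np.atleast_2d(np.array(px,float))
    d=np.c_[px,np.ones(len(px))]@np.linalg.inv(K).T@A.T
    return p,d
def onz(C,px,z):
    p,d=ray(C,px);return p+d*((z-p[2])/d[:,2])[:,None]
def proj(C,P):
    K,A,p=C;q=(np.atleast_2d(P)-p)@A@K.T;return q[:,:2]/q[:,2:]
def tri(obs): # [(C,px),...]
    M=0;b=0
    for C,px in obs:
        p,d=ray(C,px);d=d[0]/np.linalg.norm(d[0]);N=np.eye(3)-np.outer(d,d);M=M+N;b=b+N@p
    return np.linalg.solve(M,b)
E
python3 - <<'E'
from h import *
np.set_printoptions(precision=3,suppress=True)
for n,seeds in(("top",{"tray":(201,189),"base":(343,210),"dish":(260,233)}),("scene",{"tray":(186,252),"base":(327,165),"dish":(290,236)})):
    C=cam(n);im=cv2.imread(f"pics/{n}0.png");m=(im.min(2)>165).astype(np.uint8)
    print(n,"axis",C[1][:,2],"tcp",proj(C,[.271,.562,.241]))
    cs,_=cv2.findContours(m,cv2.RETR_EXTERNAL,cv2.CHAIN_APPROX_NONE)
    for k,sd in seeds.items():
        c=min((c for c in cs if len(c)>20),key=lambda c:np.linalg.norm(c.mean(0)[0]-sd))
        z={"tray":.009,"base":.032,"dish":.016}[k]
        P=onz(C,c[:,0],z)[:,:2]
        r=cv2.minAreaRect((P*1000).astype(np.float32));print(k,len(c),np.round(r[0],1),np.round(r[1],1),round(r[2],1))
C=cam("top");print(onz(C,[(250,178),(278,199)],.05))
E
```

```text
top axis [ 0.132 -0.005 -0.991] tcp [[ 60.692 307.032]]
tray 97 [645.5 223.8] [94.2 85.7] 6.4
base 294 [ 582.6 -275.2] [197.8 166.9] 5.2
dish 75 [496.6  13.3] [89.3 89.6] 1.1
scene axis [ 0.517 -0.556 -0.651] tcp [[107.782 528.398]]
tray 179 [645.9 226.2] [95.9 88.1] 6.3
base 197 [ 595.8 -297.1] [222.2 246. ] 6.6
dish 94 [497.6  16. ] [93.1 94.3] 62.7
[[ 0.682  0.051  0.05 ]
 [ 0.611 -0.045  0.05 ]]
```

{"method": "servo_tool", "body": {
  "moves": [
    [20, 18, -10, 0, 0, 0, 1],
    [27, 25, -12, 0, 0, 0, 1],
    [27, 25, -12, 0, 0, 0, 1],
    [27, 25, -12, 0, 0, 0, 1],
    [27, 25, -12, 0, 0, 0, 1],
    [27, 25, -10, 0, 0, 0, 1],
    [27, 25, -6, 0, 0, 0, 1],
    [28, 26, 0, 0, 0, 0, 1],
    [28, 26, 0, 0, 0, 0, 1],
    [28, 26, 0, 0, 0, 0, 1]
  ]
}}

```text
clock: 0.93
tcp_pos: [0.4042, 0.2238, 0.3163]
orientation: [0.975, -0.223, -0.0, -0.0]
force: [0.4, 0.0, 1.1]
opening: 0.999
grip_force: 0.0
```

{"method": "servo_tool", "body": {
  "moves": [
    [28, 26, 0, 0, 0, 0, 1],
    [28, 26, 0, 0, 0, 0, 1],
    [28, 26, 0, 0, 0, 0, 1],
    [28, 26, 0, 0, 0, 0, 1],
    [28, 26, 0, 0, 0, 0, 1],
    [28, 26, 0, 0, 0, 0, 1],
    [28, 26, 0, 0, 0, 0, 1],
    [28, 26, 0, 0, 0, 0, 1],
    [28, 26, 0, 0, 0, 0, 1],
    [28, 26, 0, 0, 0, 0, 1]
  ]
}}

```text
clock: 1.77
tcp_pos: [0.5435, -0.1321, 0.3159]
orientation: [0.975, -0.223, -0.0, -0.0]
force: [0.9, 0.6, 1.7]
opening: 1.003
grip_force: 0.0
```

{"method": "servo_tool", "body": {
  "moves": [
    [28, 26, 0, 0, 0, 0, 1],
    [28, 26, 0, 0, 0, 0, 1],
    [28, 24, 0, 0, 0, 0, 1],
    [15, 12, 0, 0, 0, -6.2, 1],
    [0, 0, 0, 0, 0, -6.2, 1],
    [0, 0, 0, 0, 0, -6.2, 1],
    [0, 0, 0, 0, 0, -6.2, 1],
    [0, 0, 0, 0, 0, -6.2, 1],
    [0, 0, 0, 0, 0, 0, 1],
    [0, 0, 0, 0, 0, 0, 1]
  ]
}}

```text
clock: 2.6
tcp_pos: [0.5941, -0.2525, 0.3158]
orientation: [0.999, 0.044, -0.0, -0.0]
force: [-0.8, 1.2, 0.1]
opening: 1.0
grip_force: 0.0
```

Run:
```python
from h import *
s=status.state();print({k:np.round(v,3).tolist() for k,v in s.items()})
import json;json.dump({k:np.array(v).tolist() for k,v in s.items()},open("pics/w1.json","w"))
im=snapshot("wrist")[:,:,::-1];cv2.imwrite("pics/w1.png",im);
cv2.imwrite("pics/t1.png",snapshot("top")[:,:,::-1])
```

```text
{'clock': 2.6, 'qpos': [-0.152, 0.385, 0.19, -0.0, -1.377, 1.811], 'joint_velocities': [0.003, -0.003, 0.0, 0.002, 0.001, -0.005], 'effort': [-0.056, -40.187, 19.898, 4.421, -0.002, 0.085], 'tcp_pos': [0.594, -0.252, 0.316], 'orientation': [0.999, 0.044, -0.0, -0.0], 'force': [-0.76, 1.226, 0.146], 'torque': [0.043, -0.026, 0.022], 'grip_force': 0.0, 'opening': 1.0}
```

View pics/w1.png

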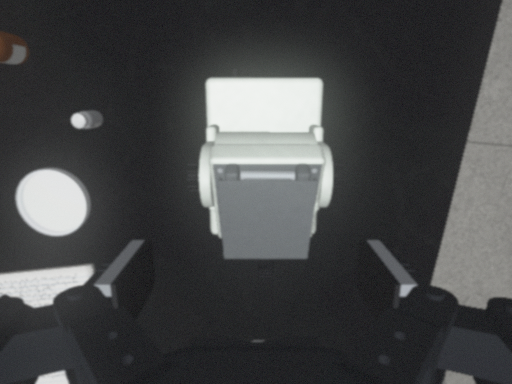

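The wrist view shows the meter from above: grey panel from (216,180) to (310,258), hinge ends near (232,172) and (303,172), base back edge near row 80. The black tab is at about (265,265), barely visible. I need a second, pitched view.

{"method": "servo_tool", "body": {
  "moves": [
    [-28, 0, 17, 0, 0, 0, 1],
    [-28, 0, 17, 0, 0, 0, 1],
    [-28, 0, 17, 0, 0, 0, 1],
    [0, 0, 0, 0, 6.25, 0, 1],
    [0, 0, 0, 0, 6.25, 0, 1],
    [0, 0, 0, 0, 6.25, 0, 1],
    [0, 0, 0, 0, 6.25, 0, 1],
    [0, 0, 0, 0, 0, 0, 1],
    [0, 0, 0, 0, 0, 0, 1]
  ]
}}

```text
clock: 3.45
tcp_pos: [0.5097, -0.2606, 0.266]
orientation: [0.975, 0.044, 0.216, -0.01]
force: [0.3, -0.6, 0.4]
opening: 1.001
grip_force: 0.0
```

Run:
```python
from h import *
s=status.state();print({k:np.round(v,3).tolist() for k,v in s.items()})
import json;json.dump({k:np.array(v).tolist() for k,v in s.items()},open("pics/w2.json","w"))
im=snapshot("wrist")[:,:,::-1];cv2.imwrite("pics/w2.png",im)
g=lambda a:np.clip(255*(a/255.)**.5,0,255).astype(np.uint8)
a=cv2.imread("pics/w1.png")[60:310,170:370];b=im[60:310,150:400]
big=np.hstack([cv2.resize(g(a),None,fx=1.75,fy=1.75,interpolation=2),cv2.resize(g(b),None,fx=1.75,fy=1.75,interpolation=2)])
cv2.imwrite("pics/pair.png",big);print(big.shape)
```

```text
{'clock': 3.45, 'qpos': [-0.274, 0.129, -0.269, -0.216, -0.774, 2.058], 'joint_velocities': [0.017, 0.032, 0.044, 0.024, -0.007, -0.001], 'effort': [-0.328, -26.685, 18.273, 3.467, 0.737, 0.051], 'tcp_pos': [0.51, -0.261, 0.266], 'orientation': [0.975, 0.044, 0.216, -0.01], 'force': [0.271, -0.566, 0.354], 'torque': [-0.121, 0.74, -0.017], 'grip_force': 0.0, 'opening': 1.001}
(438, 788, 3)
```

View pics/pair.png

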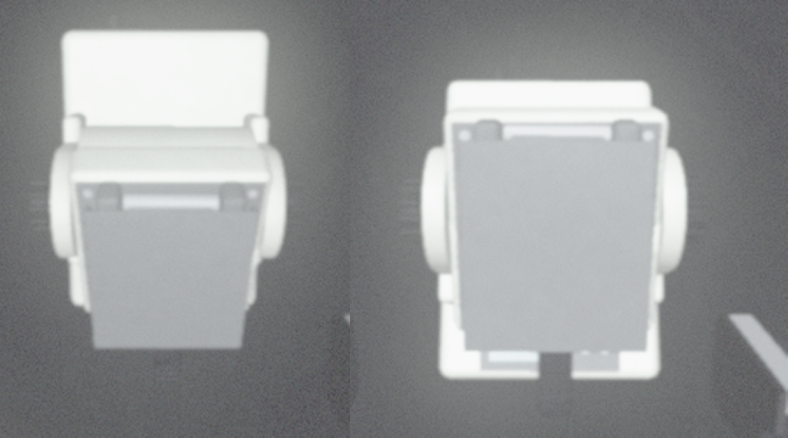

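The left crop (view 1) shows panel bottom corners at (95,348) and (241,348), knuckles at (108,196) and (232,196), and base back corners at (63,32) and (267,32). The right crop (view 2) shows panel bottom corners at (465,350) and (647,350), knuckles at (488,130) and (626,130), and the black tab at (556,352) downward.

Run:
```python
from h import *
import json
np.set_printoptions(precision=4,suppress=True)
C1=cam("wrist",json.load(open("pics/w1.json")));C2=cam("wrist",json.load(open("pics/w2.json")))
a=lambda x,y:(170+x/1.75,60+y/1.75); b=lambda x,y:(150+(x-350)/1.75,60+y/1.75)
pts=dict(bl=((95,348),(465,350)),br=((241,348),(647,350)),kl=((108,196),(488,130)),kr=((232,196),(626,130)),Bl=((63,32),(448,82)),Br=((267,32),(650,82)),tl=((80,209),(455,140)),tr=((260,209),(663,140)))
P={}
for k,(u,v) in pts.items():
    X=tri([(C1,a(*u)),(C2,b(*v))]);P[k]=X
    print(k,X,proj(C1,X)[0]-a(*u),proj(C2,X)[0]-b(*v))
y=P['bl']-P['br'];print('yaw',np.degrees(np.arctan2(-y[0],y[1])),np.linalg.norm(y))
for p,q in(('kl','kr'),('Bl','Br')):
    y=P[p]-P[q];print(p,'yaw',np.degrees(np.arctan2(-y[0],y[1])),np.linalg.norm(y))
m=(P['kl']+P['kr'])/2-(P['bl']+P['br'])/2;print(m,np.linalg.norm(m),'slope',np.arctan2(m[2],np.hypot(*m[:2])))
```

```text
bl [ 0.5011 -0.2294  0.1389] [ 0.1247 -0.0098] [-0.1579  0.0052]
br [ 0.5085 -0.3121  0.1389] [-0.3433 -0.0397] [0.4369 0.0183]
kl [ 0.5967 -0.232   0.1661] [ 0.2725 -0.0092] [-0.3042 -0.0023]
kr [ 0.602  -0.292   0.1662] [0.2142 0.0137] [-0.2399  0.0039]
Bl [ 0.6757 -0.1859  0.0257] [-0.3128  0.011 ] [0.3068 0.0053]
Br [ 0.6879 -0.3245  0.026 ] [0.4097 0.0153] [-0.4022  0.0125]
tl [ 0.5898 -0.219   0.1695] [ 0.0324 -0.002 ] [-0.0366 -0.0003]
tr [ 0.5975 -0.3067  0.1698] [1.3395 0.1383] [-1.527   0.0096]
yaw 5.077371269701155 0.08309022155196556
kl yaw 5.04727051119857 0.060222180527456516
Bl yaw 5.0353626090648715 0.13911162693297618
[0.0945 0.0087 0.0272] 0.0987513401555442 slope 0.27910760337785007
```

{"method": "servo_tool", "body": {
  "moves": [
    [0, 0, 0, 0, 5, 0, 0.7],
    [0, 0, 0, 0, 5, 0, 0.6],
    [-33, 3, 0, 0, 0, 0, 0.6],
    [-33, 3, 0, 0, 0, 0, 0.6],
    [-34, 4, 0, 0, 0, 0, 0.6],
    [0, 0, 0, 0, 0, 0, 0.6],
    [0, 0, 20, 0, 0, 0, 0.6],
    [0, 0, 20, 0, 0, 0, 0.6],
    [0, 0, 0, 0, 0, 0, 0.6]
  ]
}}

```text
clock: 4.25
tcp_pos: [0.4542, -0.275, 0.1724]
orientation: [0.953, 0.043, 0.298, -0.015]
force: [-0.0, -0.3, -0.7]
opening: 0.597
grip_force: 0.0
```

Run:
```python
from h import *
s=status.state();print({k:np.round(v,4).tolist() for k,v in s.items() if k in("qpos","tcp_pos","orientation","opening")})
A=R.from_quat(s["orientation"]).as_matrix();print(A.round(3))
C=cam("wrist",s);print("tab->",proj(C,[.4835,-.2727,.131]),"hinge",proj(C,[.5994,-.262,.166]),"in tool mm",(np.array([.4835,-.2727,.131])-s["tcp_pos"])@A*1000)
im=snapshot("wrist")[:,:,::-1]
im=np.clip(255*(im/255.)**.5,0,255).astype(np.uint8);cv2.imwrite("pics/w3.png",im)
```

```text
{'qpos': [-0.4643, 0.1605, -0.4223, -0.6254, -0.5451, 2.5946], 'tcp_pos': [0.4542, -0.275, 0.1724], 'orientation': [0.9534, 0.0434, 0.2983, -0.0155], 'opening': 0.5967}
[[ 0.818  0.092  0.567]
 [ 0.073 -0.996  0.055]
 [ 0.57  -0.004 -0.822]]
tab-> [[256.71031784 215.99282753]] hinge [[256.35091437   9.42211327]] in tool mm [ 0.5052269   0.51365526 50.78685147]
```

View pics/w3.png

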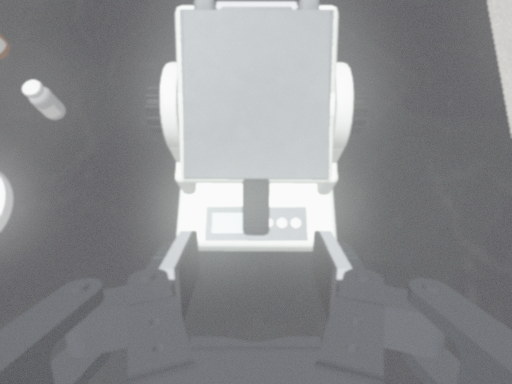

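The tab is clear at cols 244–269, rows 180–235, and centred between the fingers. The predicted grip point (257,216) lies on it.

{"method": "servo_tool", "body": {
  "moves": [
    [0, 0, 20, 0, 0, 0, 0.6],
    [0, 0, 20, 0, 0, 0, 0.6],
    [0, 0, 18, 0, 0, 0, 0.6],
    [0, 0, 0, 0, 0, 0, 0.4],
    [0, 0, 0, 0, 0, 0, 0.1],
    [0, 0, 0, 0, 0, 0, 0.1],
    [0, 0, 0, 0, 0, 0, 0.1],
    [0, 0, 0, 0, 0, 0, 0.1]
  ]
}}

```text
clock: 4.97
tcp_pos: [0.4862, -0.2723, 0.129]
orientation: [0.952, 0.044, 0.301, -0.014]
force: [0.9, 1.3, 0.6]
opening: 0.165
grip_force: 61.1
```

```bash
cat > arc.py <<'E'
import numpy as np,sys
# plane coords (heading, up); pitch p: tool z=(sin p,-cos p), x=(cos p, sin p)
p0,r_,e0,steps,de,dp=map(float,sys.argv[1:7])
H=np.zeros(2);p=np.radians(p0);e=np.radians(e0)
z=lambda p:np.array([np.sin(p),-np.cos(p)]);x=lambda p:np.array([np.cos(p),np.sin(p)])
f=lambda e,p:r_*np.array([-np.cos(e),np.sin(e)])+8*z(p)
for i in range(int(steps)):
    e2=e+np.radians(de);p2=p-np.radians(dp);d=f(e2,p2)-f(e,p)
    print("[%.1f, 0, %.1f, 0, %.1f, 0, 0.1],"%(d@x(p),d@z(p),-dp),end=" ");e,p=e2,p2
    if i%10==9:print()
E
python3 arc.py 35 122 -14.4 28 4 2.4
```

```text
[2.9, 0, -7.9, 0, -2.4, 0, 0.1], [3.2, 0, -7.8, 0, -2.4, 0, 0.1], [3.4, 0, -7.7, 0, -2.4, 0, 0.1], [3.6, 0, -7.6, 0, -2.4, 0, 0.1], [3.8, 0, -7.5, 0, -2.4, 0, 0.1], [4.0, 0, -7.3, 0, -2.4, 0, 0.1], [4.2, 0, -7.2, 0, -2.4, 0, 0.1], [4.4, 0, -7.1, 0, -2.4, 0, 0.1], [4.6, 0, -6.9, 0, -2.4, 0, 0.1], [4.8, 0, -6.8, 0, -2.4, 0, 0.1], 
[5.0, 0, -6.7, 0, -2.4, 0, 0.1], [5.2, 0, -6.5, 0, -2.4, 0, 0.1], [5.3, 0, -6.4, 0, -2.4, 0, 0.1], [5.5, 0, -6.2, 0, -2.4, 0, 0.1], [5.7, 0, -6.0, 0, -2.4, 0, 0.1], [5.9, 0, -5.9, 0, -2.4, 0, 0.1], [6.0, 0, -5.7, 0, -2.4, 0, 0.1], [6.2, 0, -5.5, 0, -2.4, 0, 0.1], [6.3, 0, -5.3, 0, -2.4, 0, 0.1], [6.5, 0, -5.1, 0, -2.4, 0, 0.1], 
[6.6, 0, -4.9, 0, -2.4, 0, 0.1], [6.7, 0, -4.7, 0, -2.4, 0, 0.1], [6.9, 0, -4.5, 0, -2.4, 0, 0.1], [7.0, 0, -4.3, 0, -2.4, 0, 0.1], [7.1, 0, -4.1, 0, -2.4, 0, 0.1], [7.2, 0, -3.9, 0, -2.4, 0, 0.1], [7.3, 0, -3.7, 0, -2.4, 0, 0.1], [7.4, 0, -3.5, 0, -2.4, 0, 0.1],
```

{"method": "servo_tool", "body": {
  "moves": [
    [3, 0, -8, 0, -2.4, 0, 0.1],
    [3, 0, -8, 0, -2.4, 0, 0.1],
    [3.5, 0, -7.5, 0, -2.4, 0, 0.1],
    [3.5, 0, -7.5, 0, -2.4, 0, 0.1],
    [4, 0, -7.5, 0, -2.4, 0, 0.1],
    [4, 0, -7.5, 0, -2.4, 0, 0.1],
    [4, 0, -7, 0, -2.4, 0, 0.1],
    [4.5, 0, -7, 0, -2.4, 0, 0.1],
    [4.5, 0, -7, 0, -2.4, 0, 0.1],
    [5, 0, -7, 0, -2.4, 0, 0.1]
  ]
}}

```text
clock: 5.8
tcp_pos: [0.4904, -0.2719, 0.2097]
orientation: [0.995, 0.045, 0.094, -0.004]
force: [2.6, -1.4, -6.2]
opening: 0.165
grip_force: 58.6
```

{"method": "servo_tool", "body": {
  "moves": [
    [5, 0, -6.5, 0, -2.4, 0, 0.1],
    [5, 0, -6.5, 0, -2.4, 0, 0.1],
    [5.5, 0, -6.5, 0, -2.4, 0, 0.1],
    [5.5, 0, -6, 0, -2.4, 0, 0.1],
    [5.5, 0, -6, 0, -2.4, 0, 0.1],
    [6, 0, -6, 0, -2.4, 0, 0.1],
    [6, 0, -5.5, 0, -2.4, 0, 0.1],
    [6, 0, -5.5, 0, -2.4, 0, 0.1],
    [6.5, 0, -5.5, 0, -2.4, 0, 0.1],
    [6.5, 0, -5, 0, -2.4, 0, 0.1]
  ]
}}

```text
clock: 6.63
tcp_pos: [0.5451, -0.267, 0.2677]
orientation: [0.992, 0.044, -0.117, 0.005]
force: [-2.7, -0.1, -1.9]
opening: 0.16
grip_force: 58.5
```

{"method": "servo_tool", "body": {
  "moves": [
    [6.5, 0, -5, 0, -2.4, 0, 0.1],
    [6.5, 0, -4.5, 0, -2.4, 0, 0.1],
    [7, 0, -4.5, 0, -2.4, 0, 0.1],
    [7, 0, -4.5, 0, -2.4, 0, 0.1],
    [7, 0, -4, 0, -2.4, 0, 0.1],
    [7, 0, -4, 0, -2.4, 0, 0.1],
    [0, 0, 0, 0, 0, 0, 0.1],
    [0, 0, 0, 0, 0, 0, 0.1]
  ]
}}

```text
clock: 7.3
tcp_pos: [0.5937, -0.2626, 0.2794]
orientation: [0.97, 0.045, -0.238, 0.011]
force: [-1.6, 0.4, -0.4]
opening: 0.153
grip_force: 58.7
```

```bash
python3 arc.py -27.4 122 89.6 4 4 2.4; python3 -c "
from h import *
s=status.state();print(s['qpos'].round(3) if hasattr(s['qpos'],'round') else s['qpos'],s['tcp_pos'],s['force'],R.from_quat(s['orientation']).as_matrix().round(3))
A=R.from_quat(s['orientation']).as_matrix();print('G',np.array(s['tcp_pos'])-.008*A[:,2])"
```

```text
[7.3, 0, -3.7, 0, -2.4, 0, 0.1], [7.4, 0, -3.5, 0, -2.4, 0, 0.1], [7.5, 0, -3.3, 0, -2.4, 0, 0.1], [7.6, 0, -3.1, 0, -2.4, 0, 0.1], [-0.124  0.639  0.408  0.102 -1.81   1.787] [ 0.59373168 -0.26262836  0.27941107] [-1.63546213  0.43555656 -0.42683558] [[ 0.883  0.092 -0.46 ]
 [ 0.081 -0.996 -0.042]
 [-0.462 -0.    -0.887]]
G [ 0.59741269 -0.262292    0.28650593]
```

{"method": "servo_tool", "body": {
  "moves": [
    [3.7, 0, -1.8, 0, -1.2, 0, 0.1],
    [3.7, 0, -1.8, 0, -1.2, 0, 0.1],
    [0, 0, 0, 0, 0, 0, 0.1],
    [0, 0, 0, 0, 0, 0, 0.1]
  ]
}}

```text
clock: 7.63
tcp_pos: [0.6018, -0.2621, 0.2791]
orientation: [0.965, 0.043, -0.256, 0.012]
force: [-2.1, 0.5, -2.1]
opening: 0.155
grip_force: 58.7
```

{"method": "servo_tool", "body": {
  "moves": [
    [3.7, 0, -1.8, 0, -1.2, 0, 0.1],
    [3.7, 0, -1.8, 0, -1.2, 0, 0.1],
    [0, 0, 0, 0, 0, 0, 0.1],
    [0, 0, 0, 0, 0, 0, 0.1]
  ]
}}

```text
clock: 7.97
tcp_pos: [0.61, -0.2613, 0.2787]
orientation: [0.96, 0.043, -0.277, 0.013]
force: [-3.0, -0.6, -2.1]
opening: 0.146
grip_force: 60.3
```

{"method": "servo_tool", "body": {
  "moves": [
    [4, 0, -1.5, 0, -1.2, 0, 0.1],
    [4, 0, -1.5, 0, -1.2, 0, 0.1],
    [0, 0, 0, 0, 0, 0, 0.1],
    [0, 0, 0, 0, 0, 0, 0.1]
  ]
}}

```text
clock: 8.3
tcp_pos: [0.6137, -0.2611, 0.278]
orientation: [0.952, 0.042, -0.304, 0.012]
force: [-17.2, -1.2, -1.6]
opening: 0.152
grip_force: 59.1
```

{"method": "servo_tool", "body": {
  "moves": [
    [3, 0, -1, 0, 0, 0, 0.1],
    [0, 0, 0, 0, 0, 0, 0.1],
    [0, 0, 0, 0, 0, 0, 0.1]
  ]
}}

```text
clock: 8.55
tcp_pos: [0.614, -0.2611, 0.2779]
orientation: [0.951, 0.041, -0.307, 0.011]
force: [-24.9, 0.1, -0.5]
opening: 0.15
grip_force: 58.9
```

{"method": "servo_tool", "body": {
  "moves": [
    [0, 0, 0, 0, 0, 0, 0.4],
    [0, 0, 0, 0, 0, 0, 0.4],
    [0, 0, -15, 0, 0, 0, 0.4],
    [0, 0, -28, 0, 0, 0, 0.5],
    [0, 0, -28, 0, 0, 0, 0.5],
    [0, 0, -28, 0, 0, 0, 0.5],
    [0, 0, 0, 0, 7, 0, 0.5],
    [0, 0, 0, 0, 7, 0, 0.5],
    [0, 0, 0, 0, 7, 0, 0.5],
    [0, 0, 0, 0, 7, 0, 0.5]
  ]
}}

```text
clock: 9.38
tcp_pos: [0.6806, -0.2549, 0.3578]
orientation: [0.998, 0.046, -0.052, 0.003]
force: [-0.6, -0.1, 1.1]
opening: 0.5
grip_force: 0.0
```

{"method": "servo_tool", "body": {
  "moves": [
    [0, 0, 0, 0, 7, 0, 1],
    [-40, 0, 0, 0, 0, 0, 1],
    [-40, 0, 0, 0, 0, 0, 1],
    [-40, 0, 0, 0, 0, 0, 1],
    [-40, 0, 0, 0, 0, 0, 1],
    [0, 0, 20, 0, 7, 0, 1],
    [0, 0, 20, 0, 7, 0, 1],
    [0, 0, 0, 0, 7, 0, 1],
    [0, 0, 0, 0, 0, 0, 1],
    [0, 0, 0, 0, 0, 0, 1]
  ]
}}

```text
clock: 10.22
tcp_pos: [0.5207, -0.2697, 0.3191]
orientation: [0.981, 0.045, 0.188, -0.007]
force: [0.8, 0.1, 1.5]
opening: 1.0
grip_force: 0.0
```

Run:
```python
from h import *
import json
s=status.state();json.dump({k:np.array(v).tolist() for k,v in s.items()},open("pics/w4.json","w"))
im=snapshot("wrist")[:,:,::-1];cv2.imwrite("pics/w4.png",im);print(s["tcp_pos"],R.from_quat(s["orientation"]).as_matrix().round(3))
```

```text
[ 0.52068652 -0.26971838  0.31908592] [[ 0.925  0.091  0.368]
 [ 0.085 -0.996  0.031]
 [ 0.369  0.003 -0.929]]
```

{"method": "servo_tool", "body": {
  "moves": [
    [-35, 0, 0, 0, 7, 0, 1],
    [-35, 0, 0, 0, 7, 0, 1],
    [-35, 0, 0, 0, 0, 0, 1],
    [0, 0, 0, 0, 0, 0, 1],
    [0, 0, 0, 0, 0, 0, 1]
  ]
}}

```text
clock: 10.68
tcp_pos: [0.433, -0.2782, 0.2695]
orientation: [0.954, 0.044, 0.297, -0.014]
force: [1.1, -1.2, -0.2]
opening: 1.005
grip_force: 0.0
```

Run:
```python
from h import *
import json
s=status.state();json.dump({k:np.array(v).tolist() for k,v in s.items()},open("pics/w5.json","w"))
im=snapshot("wrist")[:,:,::-1];cv2.imwrite("pics/w5.png",im);print(s["tcp_pos"],R.from_quat(s["orientation"]).as_matrix().round(3))
a=cv2.imread("pics/w4.png")[80:300,140:380]; 
for n in("w4","w5"):print(n,proj(cam("wrist",json.load(open(f"pics/{n}.json"))),[.545,-.266,.145]))
a=cv2.imread("pics/w4.png");
cv2.imwrite("pics/pair2.png",np.hstack([a[:,110:410],im[:,110:410]]))
```

```text
[ 0.43302798 -0.27817673  0.26947594] [[ 0.82   0.092  0.565]
 [ 0.075 -0.996  0.053]
 [ 0.567 -0.001 -0.824]]
w4 [[253.41798614 214.76442265]]
w5 [[253.54103841 148.53845779]]
```

View pics/pair2.png

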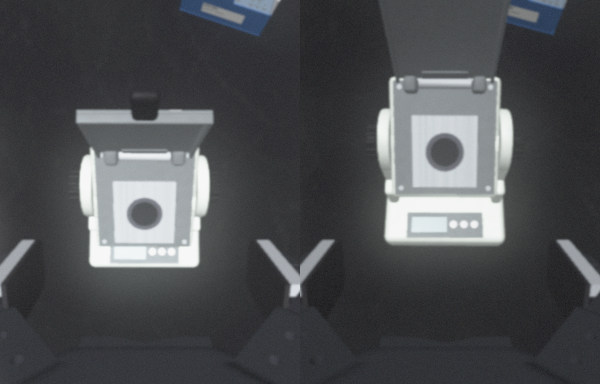

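View 4 (left) shows the cover standing open, the plate spanning cols 112–176 and rows 181–243, and the window at (144,213). View 5 (right) shows the plate from (412,115) to (479,188) with the window at (444,152). Next I measure the corners.

Run:
```python
from h import *
import json
np.set_printoptions(precision=4,suppress=True)
Q=[];W=[];Cs=[]
for n,seed,w in(("w4",(230,195),(254,213)),("w5",(230,130),(254,152))):
    im=cv2.imread(f"pics/{n}.png");g=cv2.cvtColor(im,6);C=cam("wrist",json.load(open(f"pics/{n}.json")));Cs.append(C)
    print(n,"plate",g[seed[1],seed[0]],"face",g[seed[1],seed[0]-14],"win",g[w[1],w[0]])
    t=(int(g[seed[1],seed[0]])+int(g[seed[1],seed[0]-14]))//2
    u=cv2.resize(g,None,fx=4,fy=4,interpolation=cv2.INTER_CUBIC)
    m=((u>t)).astype(np.uint8);m=cv2.morphologyEx(m,cv2.MORPH_OPEN,np.ones((9,9)))
    _,L=cv2.connectedComponents(m);k=(L==L[seed[1]*4,seed[0]*4]).astype(np.uint8)
    c=max(cv2.findContours(k,cv2.RETR_EXTERNAL,cv2.CHAIN_APPROX_NONE)[0],key=len)
    hull=cv2.convexHull(c);q=cv2.approxPolyDP(hull,16,True)[:,0]/4.-.375
    print(len(c),cv2.contourArea(c)/16,q.tolist());
    q=q[np.argsort(np.arctan2(*(q-q.mean(0)).T[::-1]))];Q.append(q)
    d=((u<(t*0.6))).astype(np.uint8);_,L=cv2.connectedComponents(d);k=(L==L[w[1]*4,w[0]*4]);
    ys,xs=np.nonzero(k);print("win px",xs.mean()/4-.375,ys.mean()/4-.375,np.ptp(xs)/4,np.ptp(ys)/4);W.append((xs.mean()/4-.375,ys.mean()/4-.375))
print("window",tri(list(zip(Cs,W))))
if all(len(q)==4 for q in Q):
    P=np.array([tri([(Cs[0],Q[0][i]),(Cs[1],Q[1][i])]) for i in range(4)]);print(P,"mean",P.mean(0))
    up=(P[0]+P[1]-P[2]-P[3])/2;lat=(P[0]+P[3]-P[1]-P[2])/2
    print(up,np.linalg.norm(up),"slope",np.arctan2(up[2],np.hypot(*up[:2])),"lat",lat,np.linalg.norm(lat),np.degrees(np.arctan2(-lat[0],lat[1])))
```

```text
w4 plate 228 face 168 win 90
965 3786.84375 [[223.375, 180.875], [285.625, 182.375], [282.875, 242.375], [224.375, 241.375]]
win px 254.13572886297376 213.45316326530613 27.5 24.5
w5 plate 209 face 143 win 79
1080 4672.0625 [[221.875, 114.875], [286.875, 115.625], [285.125, 186.875], [222.125, 185.625]]
win px 254.45042789512019 151.60214857975237 30.0 29.5
window [ 0.5467 -0.2666  0.1354]
[[ 0.5741 -0.2347  0.1488]
 [ 0.5778 -0.2933  0.1502]
 [ 0.5208 -0.2978  0.1197]
 [ 0.5165 -0.2392  0.1201]] mean [ 0.5473 -0.2662  0.1347]
[0.0573 0.0045 0.0296] 0.06463354658093974 slope 0.47542935412993936 lat [-0.004   0.0586 -0.0005] 0.05878182189591716 3.895655402914551
```

Run:
```python
from h import *
import json
np.set_printoptions(precision=4,suppress=True)
C=cam("wrist",json.load(open("pics/w4.json")));im=cv2.cvtColor(cv2.imread("pics/w4.png"),6)
for c in(205,225,290,310):print(c,im[100:160:2,c].tolist())
h=np.array([.9961,.088,0]);u=np.array([0,0,1.]);port=np.array([.5473,-.2664,.1350])
for th in(.40,.44,.475,.51):
    X=np.cos(th)*h+np.sin(th)*u;Z=-np.sin(th)*h+np.cos(th)*u;H=port+.06*X+.004*Z
    for q in(2.0,2.05,2.1):
        x=np.cos(q)*X-np.sin(q)*Z;z=np.sin(q)*X+np.cos(q)*Z  # cover x (tab->hinge), z outer
        P=[H-.098*x+.006*z,H-.098*x+.001*z,H-.131*x+.002*z]
        print(th,q,"rows outer,inner,tab",proj(C,P)[:,1],"hinge",proj(C,H)[0])
```

```text
205 [51, 55, 59, 56, 69, 147, 171, 172, 174, 179, 184, 161, 103, 90, 90, 92, 93, 92, 95, 94, 96, 94, 93, 95, 98, 101, 122, 145, 168, 180]
225 [53, 62, 57, 62, 69, 143, 170, 170, 176, 178, 183, 158, 105, 93, 93, 92, 92, 94, 95, 98, 96, 99, 101, 98, 96, 111, 140, 145, 139, 138]
290 [54, 58, 58, 56, 70, 167, 166, 167, 170, 171, 173, 157, 106, 91, 93, 96, 93, 92, 96, 95, 98, 96, 97, 99, 99, 111, 159, 163, 157, 157]
310 [60, 55, 52, 55, 59, 131, 165, 168, 169, 171, 171, 158, 108, 93, 98, 100, 104, 103, 102, 98, 95, 88, 78, 75, 87, 95, 90, 111, 213, 236]
0.4 2.0 rows outer,inner,tab [105.231  112.8165  88.5286] hinge [254.1984 152.7933]
0.4 2.05 rows outer,inner,tab [ 98.1313 105.4923  77.1889] hinge [254.1984 152.7933]
0.4 2.1 rows outer,inner,tab [91.3082 98.4057 66.3359] hinge [254.1984 152.7933]
0.44 2.0 rows outer,inner,tab [111.67   119.4887  98.4258] hinge [254.196  153.4977]
0.44 2.05 rows outer,inner,tab [104.2961 111.9218  86.6047] hinge [254.196  153.4977]
0.44 2.1 rows outer,inner,tab [ 97.172  104.5626  75.2136] hinge [254.196  153.4977]
0.475 2.0 rows outer,inner,tab [117.6606 125.6625 107.6339] hinge [254.1936 154.2068]
0.475 2.05 rows outer,inner,tab [110.064  117.9029  95.4284] hinge [254.1936 154.2068]
0.475 2.1 rows outer,inner,tab [102.6909 110.3223  83.5965] hinge [254.1936 154.2068]
0.51 2.0 rows outer,inner,tab [123.9751 132.1383 117.3322] hinge [254.1911 155.0028]
0.51 2.05 rows outer,inner,tab [116.174  124.2066 104.7825] hinge [254.1911 155.0028]
0.51 2.1 rows outer,inner,tab [108.5679 116.4229  92.5439] hinge [254.1911 155.0028]
```

{"method": "servo_tool", "body": {
  "moves": [
    [0, 0, -10, 0, -7, 0, 1],
    [0, 0, 0, 0, -7, 0, 1],
    [0, 0, 0, 0, -7, 0, 1],
    [0, 0, 0, 0, -7, 0, 1],
    [0, 0, 0, 0, -6.6, 0, 1],
    [18, -34, 0, 0, 0, 0, 1],
    [18, -34, 0, 0, 0, 0, 1],
    [18, -34, 0, 0, 0, 0, 1],
    [18, -34, 0, 0, 0, 0, 1],
    [18, -34, 0, 0, 0, 0, 1]
  ]
}}

```text
clock: 11.57
tcp_pos: [0.5043, -0.0972, 0.2786]
orientation: [0.999, 0.048, 0.001, -0.0]
force: [1.5, 0.4, -0.2]
opening: 0.999
grip_force: 0.0
```

{"method": "servo_tool", "body": {
  "moves": [
    [18, -34, 0, 0, 0, 0, 1],
    [18, -34, 0, 0, 0, 0, 1],
    [18, -34, 0, 0, 0, 0, 1],
    [18, -34, 10, 0, 0, 0, 1],
    [18, -34, 10, 0, 0, 0, 1],
    [18, -35, 10, 0, 0, 0, 1],
    [19, -35, 10, 0, 0, -1.4, 1],
    [20, -36, 15, 0, 0, 0, 1],
    [20, -36, 15, 0, 0, 0, 1],
    [0, 0, 0, 0, 0, 0, 1]
  ]
}}

```text
clock: 12.4
tcp_pos: [0.6368, 0.2312, 0.2043]
orientation: [0.998, 0.062, -0.002, -0.0]
force: [0.2, -0.1, -1.0]
opening: 0.995
grip_force: 0.0
```

{"method": "servo_tool", "body": {
  "moves": [
    [0, 0, 0, 0, 0, 0, 1],
    [0, 0, 0, 0, 0, 0, 1]
  ]
}}

```text
clock: 12.57
tcp_pos: [0.6359, 0.225, 0.2093]
orientation: [0.998, 0.06, 0.0, -0.001]
force: [0.7, -0.3, 0.6]
opening: 0.996
grip_force: 0.0
```

Run:
```python
from h import *
import json
s=status.state();json.dump({k:np.array(v).tolist() for k,v in s.items()},open("pics/w6.json","w"))
im=snapshot("wrist")[:,:,::-1];cv2.imwrite("pics/w6.png",im);A=R.from_quat(s["orientation"]).as_matrix();print(s["tcp_pos"],A.round(3),s["qpos"])
C=cam("wrist",s);p=proj(C,[.646,.225,.03])[0];print(p)
x,y=int(p[0]),int(p[1]);a=im[max(0,y-110):y+110,max(0,x-140):x+140];print("crop off",max(0,x-140),max(0,y-110))
cv2.imwrite("pics/w6c.png",cv2.resize(a,None,fx=2.5,fy=2.5,interpolation=2))
```

```text
[0.63588579 0.22498121 0.20931332] [[ 0.993  0.119  0.   ]
 [ 0.119 -0.993  0.001]
 [ 0.    -0.001 -1.   ]] [ 0.57876816  0.49044108  0.09438302 -0.00119072 -1.17391614  1.11218232]
[257.12828828 159.05210969]
crop off 117 49
```

View pics/w6c.png

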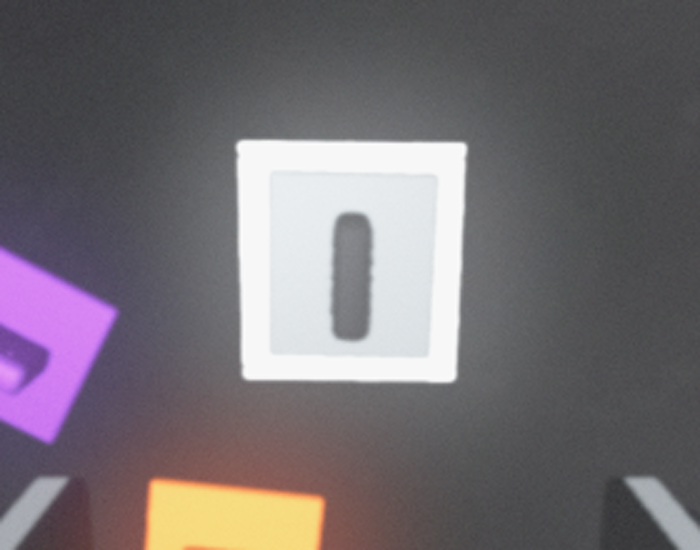

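The crop confirms the choice: a grey tile in a white tray with a black bar at crop (352,277), rows 213–340. The purple tile at (20,350) and the orange one at (235,515) are the look-alikes.

Run:
```python
from h import *
import json
s=json.load(open("pics/w6.json"));C=cam("wrist",s);g=cv2.cvtColor(cv2.imread("pics/w6.png"),6)
A=R.from_quat(s["orientation"]).as_matrix()
roi=np.zeros_like(g);x0,y0=int(117+275/2.5),int(49+175/2.5);x1,y1=int(117+430/2.5),int(49+352/2.5);roi[y0:y1,x0:x1]=1
u=cv2.resize(g,None,fx=4,fy=4,interpolation=2);r=cv2.resize(roi,None,fx=4,fy=4,interpolation=0)
def rep(m,z,n):
    c=max(cv2.findContours(m,cv2.RETR_EXTERNAL,cv2.CHAIN_APPROX_NONE)[0],key=len)[:,0]/4.-.375
    P=onz(C,c,z);q=cv2.minAreaRect((P[:,:2]*1000).astype(np.float32));ctr=np.array([*q[0],z*1000])
    print(n,np.round(q[0],1),np.round(q[1],1),round(q[2],2),"in tool mm",((ctr/1000-s["tcp_pos"])@A*1000).round(1))
rep(((u<150)&(r>0)).astype(np.uint8),.047,"bar")
m=(u>225).astype(np.uint8);_,L=cv2.connectedComponents(m);k=(L==L[int((49+155/2.5)*4),int((117+350/2.5)*4)]).astype(np.uint8);rep(k,.009,"tray")
print("tool yaw",np.degrees(np.arctan2(A[1,0],A[0,0])))
```

```text
bar [648.4 225.2] [44.8 13. ] 5.18 in tool mm [ 12.4   1.5 162.3]
tray [646.5 225.4] [94.9 87.1] 6.26 in tool mm [ 10.6   1.1 200.3]
tool yaw 6.857970785059815
```

{"method": "servo_tool", "body": {
  "moves": [
    [11.5, 1.3, 30, 0, 0, 1.2, 0.6],
    [0, 0, 35, 0, 0, 0, 0.6],
    [0, 0, 35, 0, 0, 0, 0.6],
    [0, 0, 35, 0, 0, 0, 0.6],
    [0, 0, 25, 0, 0, 0, 0.6],
    [0, 0, 14, 0, 0, 0, 0.6],
    [0, 0, 5, 0, 0, 0, 0.6],
    [0, 0, 0, 0, 0, 0, 0.6],
    [0, 0, 0, 0, 0, 0, 0.6]
  ]
}}

```text
clock: 13.37
tcp_pos: [0.6476, 0.2236, 0.0323]
orientation: [0.999, 0.048, 0.001, -0.001]
force: [1.0, 0.0, 0.5]
opening: 0.598
grip_force: 0.0
```

{"method": "servo_tool", "body": {
  "moves": [
    [0, 0, 0, 0, 0, 0, 0.3],
    [0, 0, 0, 0, 0, 0, 0.05],
    [0, 0, 0, 0, 0, 0, 0.05],
    [0, 0, 0, 0, 0, 0, 0.05],
    [0, 0, 0, 0, 0, 0, 0.05],
    [0, 0, 0, 0, 0, 0, 0.05]
  ]
}}

```text
clock: 13.87
tcp_pos: [0.6472, 0.224, 0.0321]
orientation: [0.999, 0.049, 0.001, -0.001]
force: [-1.5, -0.0, 6.0]
opening: 0.153
grip_force: 60.3
```

{"method": "servo_tool", "body": {
  "moves": [
    [0, 0, -10, 0, 0, 0, 0.05],
    [0, 0, -20, 0, 0, 0, 0.05],
    [0, 0, -30, 0, 0, 0, 0.05],
    [0, 0, -35, 0, 0, 0, 0.05],
    [0, 0, -35, 0, 0, 0, 0.05],
    [0, 0, -35, 0, 0, 0, 0.05],
    [0, 0, -30, 0, 0, 0, 0.05],
    [0, 0, -15, 0, 0, 0, 0.05],
    [0, 0, 0, 0, 0, 0, 0.05],
    [0, 0, 0, 0, 0, 0, 0.05]
  ]
}}

```text
clock: 14.7
tcp_pos: [0.6462, 0.2232, 0.2409]
orientation: [0.999, 0.048, -0.0, -0.002]
force: [0.1, 0.2, -2.9]
opening: 0.153
grip_force: 59.3
```

{"method": "servo_tool", "body": {
  "moves": [
    [-6, 15, 0, 0, 0, 0, 0.05],
    [-10, 25, 0, 0, 0, 0, 0.05],
    [-13, 34, 0, 0, 0, 0, 0.05],
    [-13, 34, 0, 0, 0, 0, 0.05],
    [-13, 34, 0, 0, 0, 0, 0.05],
    [-13, 34, 0, 0, 0, 0, 0.05],
    [-13, 34, 0, 0, 0, 0, 0.05],
    [-13, 34, 0, 0, 0, 0, 0.05],
    [-13, 34, 0, 0, 0, 0, 0.05],
    [-13, 34, 0, 0, 0, 0, 0.05]
  ]
}}

```text
clock: 15.53
tcp_pos: [0.555, -0.1004, 0.2374]
orientation: [0.999, 0.048, -0.003, -0.001]
force: [0.5, -0.8, -0.1]
opening: 0.151
grip_force: 59.3
```

{"method": "servo_tool", "body": {
  "moves": [
    [-13, 34, 0, 0, 0, 0, 0.05],
    [-13, 34, 0, 0, 0, 0, 0.05],
    [-13, 34, 0, 0, 0, 0, 0.05],
    [-13, 33, 0, 0, 0, 0, 0.05],
    [-13, 25, 0, 0, 0, 0, 0.05],
    [-10, 15, 0, 0, 7, 0, 0.05],
    [0, 0, 0, 0, 7, 0, 0.05],
    [0, 0, 0, 0, 7, 0, 0.05],
    [0, 0, 0, 0, 7, 0, 0.05],
    [0, 0, 0, 0, 0, 0, 0.05]
  ]
}}

```text
clock: 16.37
tcp_pos: [0.4946, -0.2795, 0.236]
orientation: [0.97, 0.044, 0.24, -0.015]
force: [0.5, 0.4, -1.2]
opening: 0.152
grip_force: 59.3
```

{"method": "servo_tool", "body": {
  "moves": [
    [0, 0, 0, 0, 0, 0, 0.05],
    [0, 0, 0, 0, 0, 0, 0.05]
  ]
}}

```text
clock: 16.53
tcp_pos: [0.4991, -0.2805, 0.2385]
orientation: [0.97, 0.047, 0.24, -0.013]
force: [-0.1, -0.2, -1.1]
opening: 0.154
grip_force: 59.3
```

```bash
cat > go.py <<'E'
from h import *
import sys
np.set_printoptions(precision=4,suppress=True)
th,ps=float(sys.argv[1]),np.radians(5.05);off=float(sys.argv[2])/1000
s=status.state();A=R.from_quat(s["orientation"]).as_matrix();t=np.array(s["tcp_pos"])
h=np.array([np.cos(ps),np.sin(ps),0]);n=np.array([-np.sin(th)*h[0],-np.sin(th)*h[1],np.cos(th)])
X=np.array([np.cos(th)*h[0],np.cos(th)*h[1],np.sin(th)]);B=np.c_[X,np.cross(-n,X),-n]
T=np.array([.5471,-.2664,.135])+n*(.027+off)
print("tcp",t,"pitch",np.arctan2(A[:,2]@h,-A[2,2]),"q",np.array(s["qpos"]),"F",np.array(s["force"]),"Fn",np.array(s["force"])@n,"tq",np.array(s["torque"]),"op",s["opening"])
print("shift mm (tool axes)",(T-t)@A*1000,"turn deg",np.degrees(R.from_matrix(A.T@B).as_rotvec()), "in port",(t-(T-n*off-n*.027))@B*1000)
E
python3 go.py .497 50
python3 - <<'E'
from h import *
import json
s=status.state();json.dump({k:np.array(v).tolist() for k,v in s.items()},open("pics/w7.json","w"))
cv2.imwrite("pics/w7.png",snapshot("wrist")[:,:,::-1])
E
```

```text
tcp [ 0.4991 -0.2805  0.2385] pitch 0.48445691485095843 q [-0.3471  0.1516 -0.2945 -0.3161 -0.7068  2.2118] F [-0.1083 -0.2294 -1.0878] Fn -0.895105723330677 tq [-0.1609  1.0377  0.0125] op 0.15350908090303805
shift mm (tool axes) [-5.6892 -9.6394 37.5373] turn deg [-0.3516  0.7175  0.3647] in port [   6.2205    9.8314 -114.403 ]
```

View pics/w7.png

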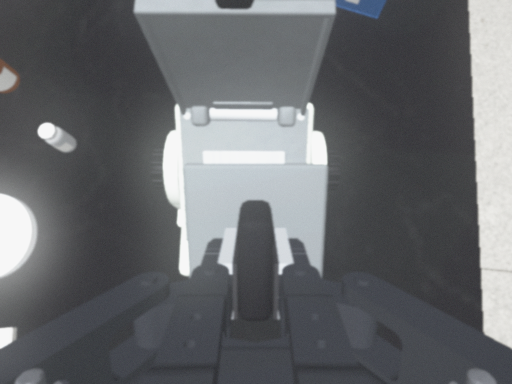

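The tile sits square in the fingers: its far edge is near row 164, cols 184–328. The plate's upper part shows beyond it at rows 151–163, and the cover stands open. I check the tile's position in the grip by projection.

Run:
```python
from h import *
import json
s=json.load(open("pics/w7.json"));C=cam("wrist",s);A=R.from_quat(s["orientation"]).as_matrix();t=np.array(s["tcp_pos"])
for dp in(-.05,0,.05):
    Rp=R.from_rotvec([0,dp,0]).as_matrix()
    P=np.array([[37.5,33,17],[37.5,-33,17],[-20,33,17],[-20,-33,17]])/1000
    print(dp,proj(C,(P-[0,0,0])@Rp.T@A.T+t).round(1).tolist())
P=np.array([.5471,-.2664,.135]);h=np.array([.9961,.088,0]);y=np.array([-.088,.9961,0])
for th in(.45,.5,.55):
    X=np.cos(th)*h+np.array([0,0,np.sin(th)]);print(th,proj(C,[P+.033*X+.03*y,P+.033*X-.03*y]).round(1).tolist())
g=cv2.cvtColor(cv2.imread("pics/w7.png"),6)
for c in(215,300):print(c,g[140:180,c].tolist())
print(g[200,175:195].tolist(),g[200,318:335].tolist());print(g[157,195:212].tolist(),g[157,278:292].tolist())
```

```text
-0.05 [[328.8, 164.5], [183.2, 164.6], [323.4, 281.1], [188.6, 281.2]]
0 [[329.8, 163.3], [182.2, 163.4], [323.1, 278.5], [188.9, 278.6]]
0.05 [[330.8, 162.4], [181.3, 162.4], [322.8, 275.9], [189.1, 276.0]]
0.45 [[202.7, 150.0], [284.3, 150.6]]
0.5 [[202.4, 150.4], [284.4, 150.9]]
0.55 [[202.0, 150.8], [284.6, 151.4]]
215 [213, 213, 211, 213, 214, 212, 211, 211, 211, 216, 225, 240, 245, 246, 246, 246, 246, 246, 246, 246, 246, 245, 243, 230, 210, 206, 209, 209, 206, 204, 204, 202, 204, 202, 202, 203, 202, 205, 201, 201]
300 [204, 203, 205, 207, 205, 207, 206, 204, 204, 202, 204, 205, 206, 204, 204, 204, 204, 204, 206, 206, 204, 203, 200, 188, 191, 196, 202, 205, 202, 198, 198, 198, 197, 199, 197, 198, 196, 199, 197, 196]
[228, 229, 228, 229, 231, 241, 246, 247, 245, 233, 205, 192, 195, 197, 197, 199, 200, 199, 199, 198] [194, 193, 189, 191, 190, 184, 173, 153, 126, 97, 82, 81, 81, 81, 81, 79, 76]
[213, 213, 212, 212, 213, 212, 213, 223, 238, 245, 246, 246, 246, 246, 246, 246, 246] [245, 246, 246, 246, 246, 243, 231, 212, 205, 206, 208, 207, 205, 207]
```

{"method": "servo_tool", "body": {
  "moves": [
    [-3, -5, 10, -0.3, 0.7, 0.3, 0.05],
    [-3, -5, 15, 0, 0, 0, 0.05],
    [0, 0, 12, 0, 0, 0, 0.05],
    [0, 0, 10, 0, 0, 0, 0.05],
    [0, 0, 10, 0, 0, 0, 0.05],
    [0, 0, 10, 0, 0, 0, 0.05],
    [0, 0, 5, 0, 0, 0, 0.05],
    [0, 0, 0, 0, 0, 0, 0.05],
    [0, 0, 0, 0, 0, 0, 0.05],
    [0, 0, 0, 0, 0, 0, 0.05]
  ]
}}

```text
clock: 17.42
tcp_pos: [0.5277, -0.2681, 0.174]
orientation: [0.968, 0.043, 0.248, -0.011]
force: [-0.5, -0.3, -1.1]
opening: 0.15
grip_force: 59.3
```

```bash
python3 go.py .497 0
```

```text
tcp [ 0.5277 -0.2681  0.174 ] pitch 0.5007662841055038 q [-0.3067  0.248  -0.3433 -0.3664 -0.5414  2.2404] F [-0.5188 -0.2838 -1.0769] Fn -0.6882676867109544 tq [-0.1222  1.0914  0.0304] op 0.14995590504539819
shift mm (tool axes) [-1.5277  0.0018 16.6071] turn deg [ 0.005  -0.2158  0.0834] in port [  1.4652  -0.0054 -43.6127]
```

{"method": "servo_tool", "body": {
  "moves": [
    [-1.5, 0, 4, 0, 0, 0, 0.05],
    [0, 0, 3, 0, 0, 0, 0.05],
    [0, 0, 3, 0, 0, 0, 0.05],
    [0, 0, 1, 0, 0, 0, 0.05],
    [0, 0, 1, 0, 0, 0, 0.05],
    [0, 0, 0, 0, 0, 0, 0.05],
    [0, 0, 0, 0, 0, 0, 0.05]
  ]
}}

```text
clock: 18.0
tcp_pos: [0.5319, -0.2674, 0.1623]
orientation: [0.968, 0.043, 0.247, -0.011]
force: [0.3, 0.0, -1.8]
opening: 0.158
grip_force: 59.3
```

{"method": "servo_tool", "body": {
  "moves": [
    [0, 0, 1, 0, 0, 0, 0.05],
    [0, 0, 1, 0, 0, 0, 0.05],
    [0, 0, 0, 0, 0, 0, 0.05],
    [0, 0, 0, 0, 0, 0, 0.05]
  ]
}}

```text
clock: 18.33
tcp_pos: [0.5329, -0.2673, 0.1605]
orientation: [0.968, 0.043, 0.247, -0.011]
force: [-1.1, -0.6, -1.0]
opening: 0.153
grip_force: 59.3
```

```bash
python3 go.py .497 0
```

```text
tcp [ 0.5329 -0.2673  0.1605] pitch 0.4999560493781532 q [-0.3036  0.2723 -0.3453 -0.3803 -0.5171  2.2544] F [-1.1131 -0.5981 -1.02  ] Fn -0.34286416728858254 tq [-0.0376  1.1637 -0.0506] op 0.1525695914835193
shift mm (tool axes) [0.3859 0.3351 2.1909] turn deg [-0.0288 -0.1694  0.0727] in port [ -0.3928  -0.3335 -29.19  ]
```

{"method": "servo_tool", "body": {
  "moves": [
    [0, 0, 0.5, 0, 0, 0, 0.05],
    [0, 0, 0.5, 0, 0, 0, 0.05],
    [0, 0, 0, 0, 0, 0, 0.05],
    [0, 0, 0, 0, 0, 0, 0.05]
  ]
}}

```text
clock: 18.67
tcp_pos: [0.5333, -0.2673, 0.1596]
orientation: [0.968, 0.043, 0.247, -0.011]
force: [0.4, -0.9, -1.9]
opening: 0.148
grip_force: 59.3
```

{"method": "servo_tool", "body": {
  "moves": [
    [0, 0, 0.5, 0, 0, 0, 0.05],
    [0, 0, 0.5, 0, 0, 0, 0.05],
    [0, 0, 0, 0, 0, 0, 0.05],
    [0, 0, 0, 0, 0, 0, 0.05]
  ]
}}

```text
clock: 19.0
tcp_pos: [0.5337, -0.2673, 0.1589]
orientation: [0.968, 0.043, 0.247, -0.011]
force: [-1.6, 0.0, -0.1]
opening: 0.152
grip_force: 59.8
```

```bash
python3 go.py .497 0
```

```text
tcp [ 0.5337 -0.2673  0.1589] pitch 0.5001779697909647 q [-0.3032  0.2753 -0.3451 -0.382  -0.5141  2.256 ] F [-1.6442  0.0228 -0.1094] Fn 0.6837583842814289 tq [0.0272 1.1758 0.0408] op 0.15171631570715471
shift mm (tool axes) [0.3547 0.28   0.4378] turn deg [-0.0216 -0.1821  0.0751] in port [ -0.3565  -0.2794 -27.4368]
```

{"method": "servo_tool", "body": {
  "moves": [
    [0, 0, 0.5, 0, 0, 0, 0.05],
    [0, 0, 0, 0, 0, 0, 0.05],
    [0, 0, 0, 0, 0, 0, 0.05]
  ]
}}

```text
clock: 19.25
tcp_pos: [0.5337, -0.2673, 0.1588]
orientation: [0.968, 0.043, 0.247, -0.011]
force: [-5.4, 0.2, 5.2]
opening: 0.154
grip_force: 60.5
```

```bash
python3 go.py .497 0|cut -c1-330
```

```text
tcp [ 0.5337 -0.2673  0.1588] pitch 0.5002126044706745 q [-0.3033  0.2755 -0.3451 -0.3822 -0.5139  2.2564] F [-5.4342  0.2293  5.2208] Fn 7.160524745585602 tq [0.2148 1.4456 0.2151] op 0.15357952326600358
shift mm (tool axes) [0.4116 0.2806 0.345 ] turn deg [-0.0237 -0.1841  0.0791] in port [ -0.4131  -0.2798 -27.3438]
```

{"method": "servo_tool", "body": {
  "moves": [
    [0, 0, 0.5, 0, 0, 0, 0.05],
    [0, 0, 0, 0, 0, 0, 0.05],
    [0, 0, 0, 0, 0, 0, 0.05]
  ]
}}

```text
clock: 19.5
tcp_pos: [0.5337, -0.2673, 0.1588]
orientation: [0.968, 0.043, 0.247, -0.011]
force: [-7.2, 2.0, 7.8]
opening: 0.15
grip_force: 61.1
```

```bash
python3 go.py .497 0
```

```text
tcp [ 0.5337 -0.2673  0.1588] pitch 0.5002266270128701 q [-0.3033  0.2756 -0.3452 -0.3824 -0.5138  2.2568] F [-7.1949  1.9577  7.7646] Fn 10.160170110622866 tq [0.2998 1.564  0.2651] op 0.15047121568686198
shift mm (tool axes) [0.4479 0.2951 0.2863] turn deg [-0.0267 -0.1849  0.0875] in port [ -0.4492  -0.2943 -27.285 ]
```

Contact came at the predicted height with a force of about 11 N. The moment suggests the lower edge carries slightly more, so I ease the pitch and watch.

{"method": "servo_tool", "body": {
  "moves": [
    [0, 0, 0, 0, -0.5, 0, 0.05],
    [0, 0, 0, 0, -0.5, 0, 0.05],
    [0, 0, 0, 0, 0, 0, 0.05],
    [0, 0, 0, 0, 0, 0, 0.05]
  ]
}}

```text
clock: 19.83
tcp_pos: [0.5339, -0.2673, 0.1594]
orientation: [0.97, 0.044, 0.239, -0.01]
force: [-8.6, 2.6, 9.0]
opening: 0.153
grip_force: 61.3
```

```bash
python3 go.py .497 0
python3 - <<'E'
from h import *
s=status.state();A=R.from_quat(s["orientation"]).as_matrix()
F=(np.array(s["force"])-[-.5,-.3,-1.1])@A;T=(np.array(s["torque"])-[-.1,1.12,0])@A;print("tool F",F.round(2),"T",T.round(3))
E
```

```text
tcp [ 0.5339 -0.2673  0.1594] pitch 0.48350538690858347 q [-0.2964  0.2771 -0.344  -0.3561 -0.5244  2.2282] F [-8.6336  2.6094  9.0237] Fn 11.922902141557335 tq [0.5156 1.5234 0.289 ] op 0.1528981276244192
shift mm (tool axes) [0.0344 0.253  0.7155] turn deg [-0.0116  0.7732  0.1077] in port [ -0.0252  -0.2528 -27.716 ]
tool F [ -2.23  -3.62 -12.61] T [ 0.709 -0.346  0.046]
```

{"method": "servo_tool", "body": {
  "moves": [
    [0, 0, 0, 0, 0.4, 0, 0.05],
    [0, 0, 0, 0, 0, 0, 0.05],
    [0, 0, 0, 0, 0, 0, 0.05],
    [0, 0, 0, 0, 0, 0, 0.05],
    [0, 0, 0, 0, 0, 0, 0.05],
    [0, 0, 0, 0, 0, 0, 0.05]
  ]
}}

```text
clock: 20.33
tcp_pos: [0.5338, -0.2673, 0.1591]
orientation: [0.969, 0.044, 0.242, -0.011]
force: [-8.7, 2.2, 8.4]
opening: 0.148
grip_force: 61.0
```

```bash
python3 go.py .49 0
python3 - <<'E'
from h import *
s=status.state();A=R.from_quat(s["orientation"]).as_matrix()
F=(np.array(s["force"])-[-.5,-.3,-1.1])@A;T=(np.array(s["torque"])-[-.1,1.12,0])@A;print("tool F",F.round(2),"T",T.round(3))
cv2.imwrite("pics/w8.png",snapshot("wrist")[:,:,::-1])
E
```

```text
tcp [ 0.5338 -0.2673  0.1591] pitch 0.49029296856743276 q [-0.2991  0.2765 -0.3445 -0.3666 -0.52    2.2395] F [-8.7133  2.2244  8.3721] Fn 11.379590014516738 tq [0.4383 1.5212 0.3879] op 0.14789075076335623
shift mm (tool axes) [0.3658 0.2815 0.5363] turn deg [-0.0173 -0.0168  0.0997] in port [ -0.3664  -0.2807 -27.5363]
tool F [ -2.56  -3.25 -12.1 ] T [ 0.687 -0.351 -0.073]
```

View pics/w8.png

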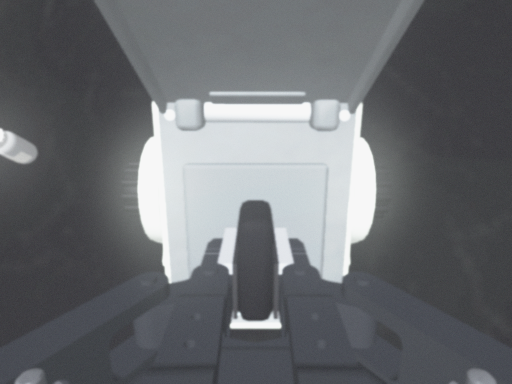

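The tile lies flat on the port, centred between the cheeks (cols 184–328, far edge at row 164), with the cover back at its stop. I'm handing in the job.

```bash
python3 -c "
from station import order
print(order.finish_job())"
```

```text
the job is handed in; nothing more can be done
None
```

I handed the job in, with no verdict returned: the dust cover was swung back until it met its stop, and the tile is still held by its grip bar, flush on the port within about 1 mm of centre by my estimate and pressed with about 12 N.

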